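# Fetch the fourth caster from behind the cans

### The job

The last caster for the upside-down dolly sits at the back of the black steel shelf, hemmed in by the spray can, the oil tin and the squeeze bottle. Stand all three of those upright on the empty metal tray; then lift the caster out and set it plate down, squarely over the bolt holes in the dolly's empty corner, its wheel in line with the other wheels; then put the spray can, tin and bottle back, each upright in the very spot on the shelf where it stood at the start. Leave the small carton and the small jar in the shelf's back corners where they are, and do not knock any of these things over.

Things in the scene. Friction and masses are not known exactly. Their poses are not given: they have to be found in the camera images.
- aerosol: Round spray can, bare aluminium, 52 mm diameter up to 102 mm, white cap of 49 mm diameter above; 138 mm tall in all, 0.17 to 0.35 kg. Origin: centre of its underside, z up. Starts on the shelf in one of three spots (in front, left or right of the caster), which differ from start to start.
- oil_tin: Rectangular bare-metal oil tin, paper label on its broad faces, black screw cap (22 mm) on top towards its +y end. Body 40 mm (its x, the thin way) by 64 mm (its y) by 112.5 mm tall, 128 mm with cap; 0.2 to 0.42 kg. Origin: centre of its underside, z up. In another of the three spots, its x roughly along the shelf's x.
- bottle: Round white plastic squeeze bottle, 54 mm diameter up to 104 mm, then a cone shoulder to 117 mm and a black nozzle to 130 mm; rigid, 0.19 to 0.4 kg. Origin: centre of its underside, z up. In the third of the spots.
- caster: Fixed steel caster standing on its plate, wheel up. Plate 52 x 52 x 4 mm; two flat fork legs, outer faces 29 mm apart along y, up to 56 mm, 26 to 34 mm long in x: grip across these. Wheel 50 mm diameter between them, top at 71 mm; 0.15 to 0.31 kg. Origin: centre of the plate's underside; x = the way it rolls, y = axle, z up. Starts with x roughly along the shelf's x.
- carton: Small cardboard carton, 44 x 46 x 45 mm, in one back corner of the shelf; leave it alone. Origin: centre of its underside.
- jar: Small glass jar with a brass-coloured lid, 42 mm diameter, 50 mm tall, in the other back corner of the shelf; leave it alone. Origin: centre of its underside.
- shelf: Black steel bench shelf, fixed, open-topped, 170 mm deep (x -75 to +95) by 270 mm wide (y). Deck 20 mm above its origin, front lip to 26, cheeks to 60, back to 85 mm. Origin on the bench; x to its back, z up. Within a few mm: caster at (43, 0), the three containers at (-25, 0), (6, 68), (6, -68), carton and jar at (67, +-107) mm, in any order within a group.
- tray: Empty shallow aluminium tray, fixed, 285 mm (its x) by 130 mm (its y), rim 14 mm high, walls and floor 3 mm thick. On the left or the right of the shelf, nearer to the robot. Origin: centre of its underside, on the bench.
- dolly: Dolly deck, upside down, fixed: wooden board 260 mm (its x) by 200 mm (its y) by 18 mm, with casters like the loose one bolted on wheel up at (95, -65), (-95, 65), (-95, -65) mm, rolling along its x, tops 89 mm above the bench; the corner at (95, 65) mm is empty. The tray lies on one side of the shelf, the dolly on the other. Origin: centre of its lower face, on the bench.
- empty_corner (a point): Centre of the four dark bolt holes (40 mm square) in the dolly's empty corner, on the board's upper face, 18 mm above the bench. Axes parallel to the dolly's: the caster's underside centre goes here, its x along this x, either way round.
Things that resemble listed ones, but are neither listed nor needed, are in the scene too. Leave any orange or purple look-alike of the bottle alone.

How it is judged:
By the outcome, as a careful person would: the job done as asked, in the order asked, and still so for the second after the job is handed in, with the robot touching nothing.
It also fails if it takes over 144 s, if anything falls off the work surface, if the arm or the gripper's body presses on something with over 40 N, if the wrist force passes 120 N, or if a joint passes its speed limit or range.

### The arm

A 6-joint arm with a two-finger parallel gripper is mounted at the origin on the work surface. World frame = base frame: x ahead of the robot, y to its left, z up, the work surface at z = 0. Lengths are in mm, angles in rad, forces in N, time in s.
With the tool pointing down it reaches from about 350 to 975 mm from the base axis. Payload 7.1 kg.
Tool frame: the origin (TCP) lies midway between the tips of the shut fingers; the grasp point (between the pads) lies 19 mm behind it; z points along the fingers, y is the line along which they close (so a half turn about z gives the same grasp; the last joint's range is limited). The gripper opens to 88 mm and grips with 3 to 60 N. Pads are 20 mm wide; open, the fingers measure 115 mm over their backs; the gripper's body (75 mm by 178 mm) begins 61 mm behind the grasp point.
Start: joints at [-1.177, 0.423, 1.63, -0, 1.089, -0.019], TCP at [250.75, -572.476, 222.675] pointing down, gripper open.
Joint ranges: [-3, 3], [-0.9, 2.11], [0.09, 2.58], [-1.31, 4.45], [0.11, 2.69], [-2.54, 2.54]. Speed limits (rad/s): [2.39, 2.39, 3.01, 3.14, 3.14, 3.14].

### API

Orientations are given as a rotation vector (axis times angle).
In Python, from workcell import ctrl gives the robot as it stands. The module is installed in compiled form; this text tells all that it offers.
- The arm moves only by the tool servo_tool, never from a script. Its argument "increments" is a list of rows, each a list of 7 numbers: the shift along the world's x, y, z in cm, then the turn, a rotation vector about the world's x, y, z in degrees, then the opening, from -1 (shut) to 1 (fully open). A call has 1 to 20 rows; each row is the pose to reach, as a shift and turn from the pose commanded when the call began; what a row does not reach only later rows make up. A row lasts 1/12 s, in which the tool goes at most 41.7 mm and 7.16 degrees, less where a joint would pass 70% of its speed; a pose out of reach is approached as far as the arm can. A call with a gripper value outside its range is refused whole. The fingers move at their own pace and stop on an object; the grip force is fixed at half the most. Time passes only in rows, so rows that repeat a pose let the fingers close. It gives the time, the measured TCP pose, the force, the opening and the grip force at its end, in the units of the state.
- ctrl.get_obs(): the state, without advancing time (a new reading comes with each control period).
- ctrl.get_image(name): name is "scene" or "top"; returns a dict with "image" (480x640x3 uint8, red, green, blue), "fx", "fy", "cx", "cy" (pixels), "extrinsics" (4x4, takes a point from camera to world coordinates). Camera axes: x right, y up, looking along -z (the intrinsics and any distortion apply to the point x, -y, -z); pixel columns grow to the right and rows downward; lengths in mm; the calibration is good to about 2 mm. A picture is of the moment at which its call begins. There is no depth.
- ctrl.close_job(): hands the job in; it is judged then, once.
The state is a dict: "t": time; "qpos": joint angles; "qvel": joint speeds; "joint_torque": joint torques, N m; "ee_pos": TCP position; "orientation": TCP orientation; "ft_force": force on the tool from outside, world axes, zero at the start; "moment": the same for the moment, N m; "width": finger opening in mm; "grasp_force": force on a finger pad.
Only numpy, scipy, OpenCV 4.12 (cv2) and the standard library are available. Lean on these libraries where they do the work, as an engineer would, in place of code of your own. Each camera call takes 0.05 s, during which the arm holds its last target. There are 200 camera calls.

## Working session

There is one attempt and no reset: what is moved stays moved. The work goes in short steps, Python scripts to look and compute and a tool call to move; the robot and the scene stay as the last step left them, time stands still between calls to the robot, and variables do not carry over. Pictures are saved under pics/ and viewed, at most 14 in all, crops included, and the job is handed in when it is done.

Besides the shell and the picture viewer there is one more tool, called after "Emit:" by a JSON object that holds its "op" and its "data". servo_tool: Moves the arm, as the interface text tells. Its arguments: {"type":"object","properties":{"increments":{"type":"array","items":{"type":"array","items":{"type":"number"}}}},"required":["increments"]}

```bash
mkdir -p pics; cat > h.py <<'E'
import numpy as np, cv2
from workcell import ctrl
def grab(n,name):
    d=ctrl.get_image(n); cv2.imwrite(f'pics/{name}.png',d['image'][:,:,::-1]); 
    np.savez(f'pics/{name}.npz',**{k:np.array(v) for k,v in d.items()}); return d
def load(name): return dict(np.load(f'pics/{name}.npz',allow_pickle=True))
def ray(d,u,v):
    E=d['extrinsics']; r=np.array([(u-d['cx'])/d['fx'],-(v-d['cy'])/d['fy'],-1.]); return E[:3,3],E[:3,:3]@r
def at(d,u,v,z):
    o,r=ray(d,u,v); return o+r*(z-o[2])/r[2]
def proj(d,p):
    E=d['extrinsics']; q=E[:3,:3].T@(np.array(p,float)-E[:3,3]); return d['cx']+d['fx']*q[0]/-q[2], d['cy']+d['fy']*-q[1]/-q[2]
E
python3 - <<'E'
from h import *
for n in('scene','top'):
    d=grab(n,n+'0'); print(n,{k:np.round(v,2).tolist() for k,v in d.items() if k!='image'})
o=ctrl.get_obs(); print(o)
E
```

```text
scene {'fx': 578.67, 'fy': 578.67, 'cx': 323.17, 'cy': 240.81, 'extrinsics': [[0.05, -0.86, 0.51, 1171.85], [1.0, 0.05, -0.02, 33.03], [-0.01, 0.51, 0.86, 1066.4], [0.0, 0.0, 0.0, 1.0]]}
top {'fx': 466.33, 'fy': 466.33, 'cx': 314.36, 'cy': 242.25, 'extrinsics': [[0.11, 0.97, -0.22, 400.85], [-0.99, 0.11, -0.02, 45.53], [0.0, 0.22, 0.97, 977.86], [0.0, 0.0, 0.0, 1.0]]}
{'t': 0.1, 'qpos': array([-1.17700934e+00,  4.23745944e-01,  1.63055209e+00, -1.52884123e-05,
        1.08863693e+00, -1.89748121e-02]), 'qvel': array([ 2.51006057e-05, -1.41262562e-03, -1.47680084e-03,  3.52019577e-04,
        2.25176394e-04, -7.47231772e-04]), 'joint_torque': array([ 1.20713034e-04, -5.45612383e+01, -2.74324214e+01,  6.46381290e-02,
        1.87387259e-02, -7.68108777e-06]), 'ee_pos': array([ 250.56314717, -572.05264329,  222.01513857]), 'orientation': array([-3.07363408e+00, -6.43513040e-01,  4.13559411e-04]), 'ft_force': array([ 0.31895545, -0.49362681,  0.45753944]), 'moment': array([ 0.01796968,  0.02073158, -0.00351105]), 'grasp_force': 0.0, 'width': 88.03604562847703}
```

View pics/scene0.png

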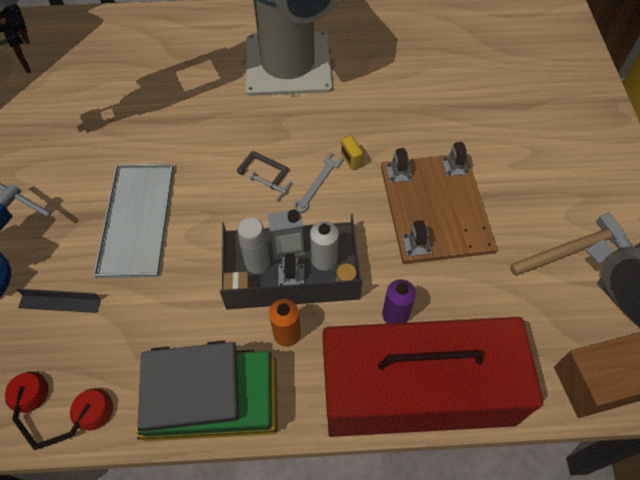

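View pics/top0.png

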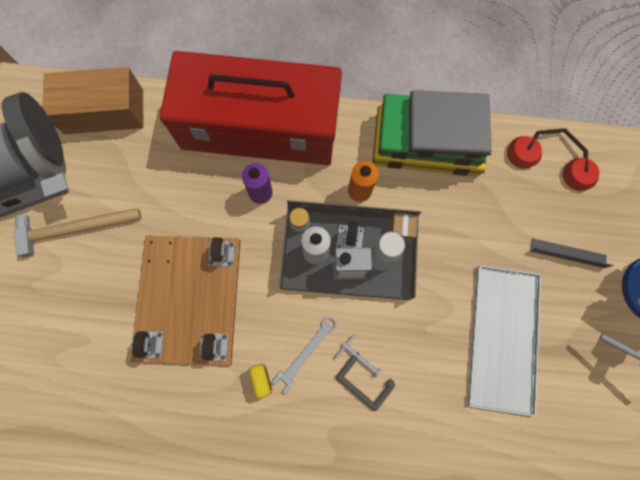

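The scene view shows the robot at the top, the tray at (137,220), the shelf at (290,262) and the dolly at (438,208). The top view shows the aerosol's white cap at (392,244), the bottle at (316,240), the tin at (353,259), the caster at (351,234), the tray at (505,340) and the empty corner's holes at (160,252).

Possible mix-ups:
- **Bottle:** white one at top (316,240), versus the orange look-alike (363,180) and the purple one (257,182). I choose the white one.
- **Aerosol:** white cap at (392,244), which has no black nozzle.
- **Caster:** the loose one at (351,234), versus the bolted ones at (221,252), (148,345) and (214,346).

```bash
python3 - <<'E'
from h import *
t=load('top0');s=load('scene0')
a=cv2.resize(t['image'][190:310,270:430],None,fx=4.9,fy=4.9,interpolation=cv2.INTER_CUBIC)
cv2.imwrite('pics/c1.png',a[:,:,::-1])
b=cv2.resize(s['image'][205:315,210:370],None,fx=4.9,fy=4.9,interpolation=cv2.INTER_CUBIC)
cv2.imwrite('pics/c2.png',b[:,:,::-1])
a=cv2.resize(t['image'][225:370,120:250],None,fx=4,fy=4,interpolation=cv2.INTER_CUBIC)
cv2.imwrite('pics/c3.png',a[:,:,::-1])
for n,u,v,z in [('bottle top',316,240,130),('aero',392,244,138),('tincap',345,258,128),('holes',160,252,18)]: print(n,at(t,u,v,z).round(1))
for n,u,v,z in [('bottle top',325,230,130),('tincap',294,215,128),('aero',252,228,138)]: print('s',n,at(s,u,v,z).round(1))
E
```

```text
bottle top [598.1  61.2 130. ]
aero [604.  -79.3 138. ]
tincap [570.3   4.  128. ]
holes [562.7 385.9  18. ]
s bottle top [593.7  62.2 130. ]
s tincap [555.    4.2 128. ]
s aero [586.5 -75.6 138. ]
```

View pics/c1.png

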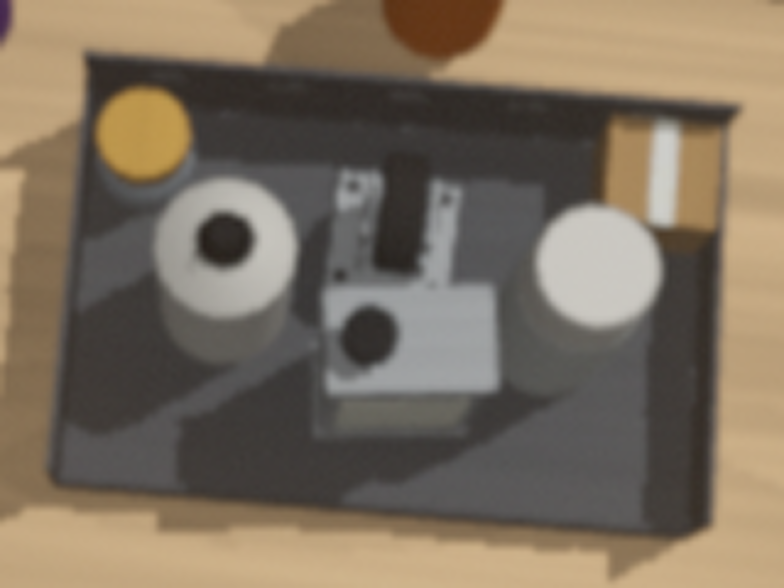

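View pics/c2.png

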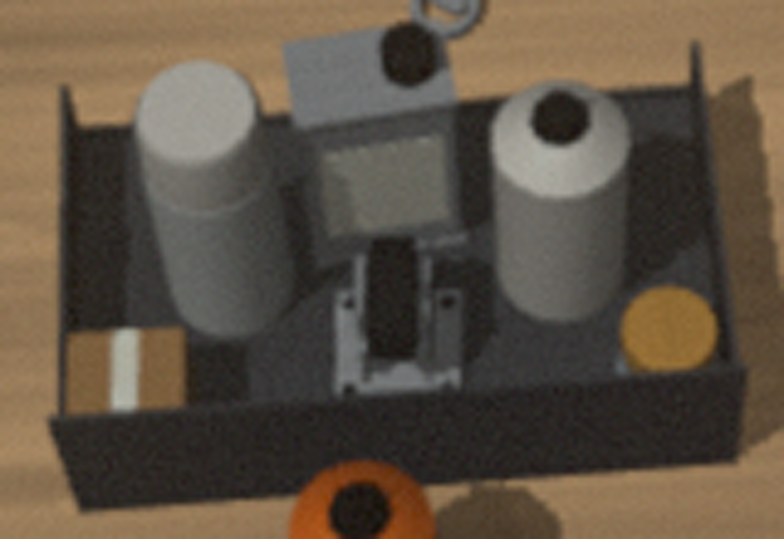

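View pics/c3.png

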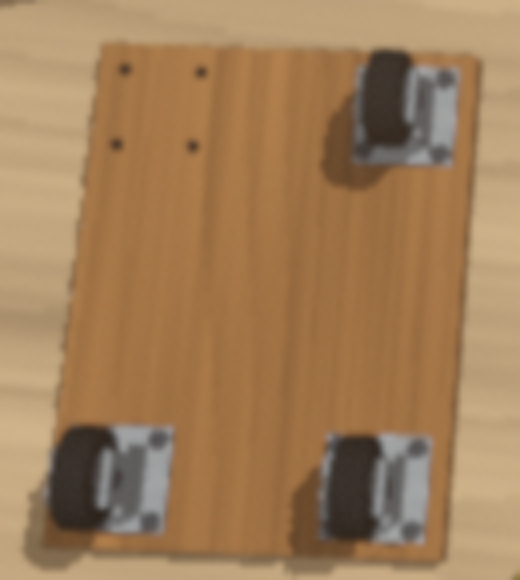

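The crops confirm the choice: the bottle's black nozzle is at c1 (225,240), the aerosol cap at (600,265), the tin cap at (369,335), and the caster plate and wheel sit around (400,225). In c3 the four holes are at (124,68), (201,72), (193,146) and (116,144).

```bash
python3 - <<'E'
from h import *
t=load('top0');s=load('scene0')
f=lambda c,o,k:((c[0]+.5)/k-.5+o[0],(c[1]+.5)/k-.5+o[1])
T=lambda c:f(c,(270,190),4.9); S=lambda c:f(c,(210,205),4.9); D=lambda c:f(c,(120,225),4)
def tri(a,b):
    o1,r1=ray(t,*a);o2,r2=ray(s,*b)
    k=np.linalg.lstsq(np.c_[r1,-r2],o2-o1,rcond=None)[0]; p,q=o1+k[0]*r1,o2+k[1]*r2
    return ((p+q)/2).round(1),np.linalg.norm(p-q).round(1)
for n,a,b,z in [('jar',(145,133),(669,330),70),('bottle',(225,240),(560,117),150),('aero',(600,265),(197,112),158),('tincap',(369,335),(410,53),148),('backL',(88,57),(745,370),85),('backR',(738,107),(52,418),85),('tinFL',(325,393),(438,18),132.5),('tinBL',(323,287),(456,100),132.5),('tinBR',(495,283),(299,128),132.5),('tinFR',(498,391),(285,45),132.5)]:
    print(n,tri(T(a),S(b)),at(t,*T(a),z)[:2].round(1),at(s,*S(b),z)[:2].round(1))
for n,c in [('pl',(338,290)),('pr',(464,290)),('prb',(460,385)),('plb',(333,390)),]: print('plate s',at(s,*S(c),24).round(1))
for n,c in [('bl',(338,172)),('br',(462,185))]: print('plate t',at(t,*T(c),24).round(1))
for c in [(405,155),(384,270),(428,270)]: print('wheel t',at(t,*T(c),85).round(1))
h=np.array([at(t,*D(c),18)[:2] for c in [(124,68),(201,72),(193,146),(116,144)]]);print(h.round(1),h.mean(0))
e=(h[0]-h[3]+h[1]-h[2])/2; print('dolly x dir',np.degrees(np.arctan2(e[1],e[0])),np.linalg.norm(e))
for c in [(102,43),(482,57),(443,563),(42,543)]: print('board',at(t,*D(c),18).round(1))
for u,v in [(479,267),(540,271),(534,413),(470,408)]: print('tray',at(t,u,v,14).round(1))
for u,v in [(116,165),(174,166),(157,275),(96,275)]: print('tray s',at(s,u,v,14).round(1))
E
```

```text
jar (array([655.6, 100.4,  72.4]), np.float64(1.4)) [656.3 101.3] [654.4  99.8]
bottle (array([597.8,  61. , 142.3]), np.float64(2.2)) [596.  62.] [602.6  59.7]
aero (array([599.2, -76.6, 160.3]), np.float64(1.0)) [599.7 -76.4] [597.7 -77.4]
tincap (array([567. ,   4.2, 144.8]), np.float64(1.7)) [566.4   5.2] [569.    3.4]
backL (array([681.5, 127. ,  85.5]), np.float64(0.4)) [681.6 127.2] [681.2 126.9]
backR (array([ 688.5, -138.8,   87.8]), np.float64(1.8)) [ 689.4 -138.4] [ 687.1 -140.1]
tinFL (array([545.1,  16.7, 135.6]), np.float64(4.4)) [545.7  18.7] [542.9  14.4]
tinBL (array([584.9,  21.9, 137.5]), np.float64(3.3)) [586.   23.5] [581.7  20.2]
tinBR (array([593.7, -40.7, 136.6]), np.float64(0.1)) [594.6 -41.1] [591.1 -40.9]
tinFR (array([553.2, -45.8, 133.8]), np.float64(0.6)) [553.5 -45.6] [552.3 -46.2]
plate s [604.1 -33.8  24. ]
plate s [607.   18.8  24. ]
plate s [651.1  15.6  24. ]
plate s [650.5 -36.4  24. ]
plate t [661.   19.2  24. ]
plate t [661.1 -34.6  24. ]
wheel t [654.4  -5.4  85. ]
wheel t [606.   -1.4  85. ]
wheel t [607.9 -18.9  85. ]
[[582.6 409.6]
 [584.9 368.9]
 [545.3 366.1]
 [542.  406.2]] [563.68849955 387.71147316]
dolly x dir 4.477903680397981 40.214024083448834
board [594.7 423.7  18. ]
board [609.1 222.9  18. ]
board [350.8 205.1  18. ]
board [338.8 405.1  18. ]
tray [ 604.5 -282.7   14. ]
tray [ 610.  -410.1   14. ]
tray [ 325.6 -398.7   14. ]
tray [ 321.4 -273.6   14. ]
tray s [ 320.  -404.1   14. ]
tray s [ 330.5 -270.6   14. ]
tray s [ 611.  -283.2   14. ]
tray s [ 604.1 -408.1   14. ]
```

Emit:
{"op": "servo_tool", "data": {"increments": [[2,3.5,0,0,0,5,0.4],[5,9,0,0,0,12,0.4],[31.8,56,0,0,0,74,0.4],[31.8,56,0,0,0,74,0.4],[31.8,56,0,0,0,74,0.4],[31.8,56,0,0,0,74,0.4],[31.8,56,0,0,0,74,0.4],[31.8,56,0,0,0,74,0.4],[31.8,56,0,0,0,74,0.4],[31.8,56,0,0,0,74,0.4],[31.8,56,0,0,0,74,0.4],[31.8,56,0,0,0,74,0.4],[31.8,56,0,0,0,74,0.4],[31.8,56,0,0,0,74,0.4],[31.8,56,0,0,0,74,0.4],[31.8,56,0,0,0,74,0.4],[31.8,56,0,0,0,74,0.4],[31.8,56,0,0,0,74,0.4],[31.8,56,0,0,0,74,0.4],[31.8,56,0,0,0,74,0.4]]}}

```text
t: 1.77
ee_pos: [567.9, -13.6, 222.5]
orientation: [-2.069, -2.363, 0.001]
ft_force: [0.1, -0.4, -0.2]
width: 61.6
grasp_force: 0.0
```

```bash
cat >> h.py <<'E'
def pose():
    from scipy.spatial.transform import Rotation as R
    o=ctrl.get_obs(); m=R.from_rotvec(o['orientation']).as_matrix()
    print('t',round(o['t'],2),'p',o['ee_pos'].round(1),'ydir',np.degrees(np.arctan2(m[1,1],m[0,1])).round(2),'z',m[:,2].round(3),'w',round(o['width'],1),'g',round(o['grasp_force'],1),'F',o['ft_force'].round(1),'q',o['qpos'].round(2))
E
python3 - <<'E'
from h import *
pose()
E
```

```text
t 1.77 p [567.9 -13.6 222.5] ydir 7.58 z [-0.001 -0.    -1.   ] w 61.6 g 0.0 F [ 0.1 -0.4 -0.2] q [-0.04  0.34  1.76 -0.    1.04 -0.18]
```

Emit:
{"op": "servo_tool", "data": {"increments": [[0,0,-1,0,0,0,0.4],[0,0,-3.5,0,0,0,0.4],[0,0,-6.5,0,0,0,0.4],[0,0,-9,0,0,0,0.4],[0,0,-11,0,0,0,0.4],[0,0,-12,0,0,0,0.4],[0,0,-12.6,0,0,0,0.4],[0,0,-12.6,0,0,0,0.4],[0,0,-12.6,0,0,0,-0.2],[0,0,-12.6,0,0,0,-0.4],[0,0,-12.6,0,0,0,-1],[0,0,-12.6,0,0,0,-1],[0,0,-12.6,0,0,0,-1],[0,0,-12.6,0,0,0,-1],[0,0,-12.6,0,0,0,-1],[0,0,-12.6,0,0,0,-1]]}}

```text
t: 3.1
ee_pos: [569.7, -12.5, 97.7]
orientation: [2.067, 2.363, 0.002]
ft_force: [0.9, -0.6, 6.5]
width: 39.6
grasp_force: 30.0
```

```bash
python3 - <<'E'
from h import *
pose()
E
```

```text
t 3.1 p [569.7 -12.5  97.7] ydir 7.65 z [ 0.002 -0.    -1.   ] w 39.6 g 30.0 F [ 0.9 -0.6  6.5] q [-0.04  0.52  1.83 -0.    0.79 -0.18]
```

Emit:
{"op": "servo_tool", "data": {"increments": [[0,0,0.5,0,0,0,-1],[0,0,1.5,0,0,0,-1],[0,0,3,0,0,0,-1],[0,0,5,0,0,0,-1],[-1,0,7,0,0,0,-1],[-3,0,8.5,0,0,0,-1],[-5,0,9,0,0,0,-1],[-7,-1,9,0,0,0,-1],[-8.5,-3,9,0,0,0,-1],[-9,-5.5,9,0,0,0,-1],[-9,-8,9,0,0,0,-1],[-9,-11,9,0,0,0,-1],[-9,-14,9,0,0,0,-1],[-9,-17,9,0,0,0,-1],[-8,-20,9,0,0,0,-1],[-7,-23,9,0,0,0,-1],[-6,-26,9,0,0,0,-1],[-5,-29,9,0,0,0,-1],[-3.5,-31.5,8.5,0,0,0,-1],[-2.4,-33.1,7.5,0,0,0,-1]]}}

```text
t: 4.77
ee_pos: [545.8, -346.6, 173.0]
orientation: [2.068, 2.361, -0.0]
ft_force: [0.4, 1.0, -4.3]
width: 39.4
grasp_force: 30.0
```

Emit:
{"op": "servo_tool", "data": {"increments": [[0,0,-1.5,0,0,0,-1],[0,0,-3.5,0,0,0,-1],[0,0,-5.5,0,0,0,-1],[0,0,-7,0,0,0,-1],[0,0,-8,0,0,0,-1],[0,0,-8.5,0,0,0,-1],[0,0,-8.7,0,0,0,-1],[0,0,-8.7,0,0,0,-1],[0,0,-8.7,0,0,0,-1]]}}

```text
t: 5.52
ee_pos: [545.3, -343.8, 85.6]
orientation: [2.067, 2.364, 0.0]
ft_force: [0.2, 0.4, -3.8]
width: 39.4
grasp_force: 30.0
```

```bash
python3 - <<'E'
from h import *
pose()
E
```

```text
t 5.52 p [ 545.3 -343.8   85.6] ydir 7.65 z [ 0.001 -0.001 -1.   ] w 39.4 g 30.0 F [ 0.2  0.4 -3.8] q [-0.58  0.62  1.66 -0.    0.86 -0.71]
```

Emit:
{"op": "servo_tool", "data": {"increments": [[0,0,-0.2,0,0,0,-1],[0,0,-0.45,0,0,0,-1],[0,0,-0.45,0,0,0,-1],[0,0,-0.45,0,0,0,-1]]}}

```text
t: 5.85
ee_pos: [545.3, -343.9, 80.8]
orientation: [2.067, 2.363, 0.0]
ft_force: [1.1, -0.4, -0.8]
width: 39.6
grasp_force: 30.0
```

Emit:
{"op": "servo_tool", "data": {"increments": [[0,0,-0.05,0,0,0,-0.05],[0,0,-0.05,0,0,0,0.1],[0,0,-0.05,0,0,0,0.3],[0,0,-0.05,0,0,0,0.4],[0,0,1,0,0,0,0.4],[0,0,3,0,0,0,0.4],[0,0,6,0,0,0,0.4],[0,0,9,0,0,0,0.4],[1,2,12,0,0,-1,0.4],[2,5,12,0,0,-3,0.4],[5.5,26.7,12,0,0,-6,0.4],[5.5,26.7,12,0,0,-6,0.4],[5.5,26.7,12,0,0,-6,0.4],[5.5,26.7,12,0,0,-6,0.4],[5.5,26.7,12,0,0,-6,0.4],[5.5,26.7,12,0,0,-6,0.4],[5.5,26.7,12,0,0,-6,0.4],[5.5,26.7,12,0,0,-6,0.4],[5.5,26.7,12,0,0,-6,0.4]]}}

```text
t: 7.43
ee_pos: [599.7, -77.7, 200.5]
orientation: [2.19, 2.252, -0.0]
ft_force: [0.3, 0.0, -0.4]
width: 61.3
grasp_force: 0.0
```

```bash
python3 - <<'E'
from h import *
pose()
E
```

```text
t 7.43 p [599.7 -77.7 200.5] ydir 1.62 z [ 0. -0. -1.] w 61.3 g 0.0 F [ 0.3  0.  -0.4] q [-0.15  0.42  1.69 -0.    1.03 -0.18]
```

Emit:
{"op": "servo_tool", "data": {"increments": [[0,0,-1,0,0,0,0.4],[0,0,-3.5,0,0,0,0.4],[0,0,-6,0,0,0,0.4],[0,0,-8.5,0,0,0,0.4],[0,0,-10,0,0,0,0.4],[0,0,-10.8,0,0,0,0.4],[0,0,-11.1,0,0,0,0.4],[0,0,-11.1,0,0,0,0.3],[0,0,-11.1,0,0,0,0.2],[0,0,-11.1,0,0,0,-1],[0,0,-11.1,0,0,0,-1],[0,0,-11.1,0,0,0,-1],[0,0,-11.1,0,0,0,-1],[0,0,-11.1,0,0,0,-1]]}}

```text
t: 8.6
ee_pos: [600.3, -76.6, 90.1]
orientation: [2.188, 2.253, 0.001]
ft_force: [-0.9, -1.5, 5.3]
width: 51.2
grasp_force: 30.0
```

```bash
python3 - <<'E'
from h import *
pose()
E
```

```text
t 8.6 p [600.3 -76.6  90.1] ydir 1.66 z [ 0.001 -0.    -1.   ] w 51.2 g 30.0 F [-0.9 -1.5  5.3] q [-0.15  0.57  1.75 -0.    0.82 -0.18]
```

Emit:
{"op": "servo_tool", "data": {"increments": [[0,0,0.5,0,0,0,-1],[0,0,1.5,0,0,0,-1],[0,0,3.5,0,0,0,-1],[0,0,6,0,0,0,-1],[-1,0,8.5,0,0,0,-1],[-3,-1,9,0,0,0,-1],[-5.5,-2,9,0,0,0,-1],[-8,-4,9,0,0,0,-1],[-10.5,-6,9,0,0,0,-1],[-13,-8,9,0,0,0,-1],[-14,-11,9,0,0,0,-1],[-14,-14,9,0,0,0,-1],[-14,-17,9,0,0,0,-1],[-14,-20,9,0,0,0,-1],[-14,-22.5,9,0,0,0,-1],[-13.8,-24.5,8.5,0,0,0,-1],[-13.5,-25.8,7,0,0,0,-1],[-13.5,-26.4,5,0,0,0,-1],[-13.5,-26.4,3,0,0,0,-1],[-13.5,-26.4,1,0,0,0,-1]]}}

```text
t: 10.27
ee_pos: [464.7, -341.0, 98.9]
orientation: [2.19, 2.252, 0.0]
ft_force: [-0.1, 0.2, -3.2]
width: 51.3
grasp_force: 30.0
```

Emit:
{"op": "servo_tool", "data": {"increments": [[0,0,-1,0,0,0,-1],[0,0,-2,0,0,0,-1],[0,0,-2.5,0,0,0,-1],[0,0,-2.65,0,0,0,-1],[0,0,-2.65,0,0,0,-1],[0,0,-2.65,0,0,0,-1]]}}

```text
t: 10.77
ee_pos: [465.4, -340.7, 73.5]
orientation: [2.188, 2.252, 0.0]
ft_force: [-0.0, -0.0, -4.1]
width: 51.1
grasp_force: 30.0
```

```bash
python3 - <<'E'
from h import *
pose()
E
```

```text
t 10.77 p [ 465.4 -340.7   73.5] ydir 1.66 z [ 0.001 -0.001 -1.   ] w 51.1 g 30.0 F [-0.  -0.  -4.1] q [-0.65  0.56  1.82  0.    0.75 -0.68]
```

Emit:
{"op": "servo_tool", "data": {"increments": [[0,0,-0.05,0,0,0,-1],[0,0,-0.05,0,0,0,0.2],[0,0,-0.05,0,0,0,0.3],[0,0,-0.05,0,0,0,0.4],[0,0,1,0,0,0,0.4],[0,0,3,0,0,0,0.4],[0,0,6,0,0,0,0.4],[0,0,9.5,0,0,0,0.4],[1,2,12.7,0,0,0,0.4],[13.3,40.2,12.7,0,0,0,0.4],[13.3,40.2,12.7,0,0,0,0.4],[13.3,40.2,12.7,0,0,0,0.4],[13.3,40.2,12.7,0,0,0,0.4],[13.3,40.2,12.7,0,0,0,0.4],[13.3,40.2,12.7,0,0,0,0.4],[13.3,40.2,12.7,0,0,0,0.4],[13.3,40.2,12.7,0,0,0,0.4],[13.3,40.2,12.7,0,0,0,0.4],[13.3,40.2,12.7,0,0,0,0.4],[13.3,40.2,12.7,0,0,0,0.4]]}}

```text
t: 12.43
ee_pos: [599.3, 66.2, 200.8]
orientation: [2.184, 2.257, 0.004]
ft_force: [-0.2, 0.4, 0.5]
width: 61.5
grasp_force: 0.0
```

Emit:
{"op": "servo_tool", "data": {"increments": [[0,0,-1,0,0,0,0.4],[0,0,-3.5,0,0,0,0.4],[0,0,-6,0,0,0,0.4],[0,0,-8.5,0,0,0,0.4],[0,0,-10,0,0,0,0.4],[0,0,-11,0,0,0,0.4],[0,0,-11.3,0,0,0,0.4],[0,0,-11.3,0,0,0,0.3],[0,0,-11.3,0,0,0,0.25],[0,0,-11.3,0,0,0,-1],[0,0,-11.3,0,0,0,-1],[0,0,-11.3,0,0,0,-1],[0,0,-11.3,0,0,0,-1],[0,0,-11.3,0,0,0,-1]]}}

```text
t: 13.6
ee_pos: [598.5, 61.5, 87.6]
orientation: [2.188, 2.253, 0.002]
ft_force: [0.1, -1.0, 5.2]
width: 53.6
grasp_force: 30.0
```

```bash
python3 - <<'E'
from h import *
pose()
E
```

```text
t 13.6 p [598.5  61.5  87.6] ydir 1.66 z [ 0.002 -0.    -1.   ] w 53.6 g 30.0 F [ 0.1 -1.   5.2] q [ 0.08  0.57  1.76 -0.    0.81  0.05]
```

Emit:
{"op": "servo_tool", "data": {"increments": [[0,0,0.5,0,0,0,-1],[0,0,1.5,0,0,0,-1],[0,0,3.5,0,0,0,-1],[-0.5,0,6,0,0,0,-1],[-2,-1,8.5,0,0,0,-1],[-4,-2,9,0,0,0,-1],[-6,-4,9,0,0,0,-1],[-8,-6,9,0,0,0,-1],[-10,-8.5,9,0,0,0,-1],[-12,-11,9,0,0,0,-1],[-14,-13.5,9,0,0,0,-1],[-16,-16,9,0,0,0,-1],[-18,-18.5,9,0,0,0,-1],[-19.5,-21,9,0,0,0,-1],[-20.5,-24,9,0,0,0,-1],[-21.3,-27,9,0,0,0,-1],[-21.3,-30,9,0,0,0,-1],[-21.3,-33,9,0,0,0,-1],[-21.3,-36,8,0,0,0,-1],[-21.3,-38.5,6,0,0,0,-1]]}}

```text
t: 15.27
ee_pos: [385.9, -326.6, 148.8]
orientation: [2.186, 2.249, 0.0]
ft_force: [1.5, -0.1, -3.9]
width: 53.5
grasp_force: 30.0
```

Emit:
{"op": "servo_tool", "data": {"increments": [[0,-1,-2,0,0,0,-1],[0,-1.4,-4,0,0,0,-1],[0,-1.4,-6,0,0,0,-1],[0,-1.4,-7,0,0,0,-1],[0,-1.4,-7.5,0,0,0,-1],[0,-1.4,-7.6,0,0,0,-1],[0,-1.4,-7.6,0,0,0,-1],[0,-1.4,-7.6,0,0,0,-1]]}}

```text
t: 15.93
ee_pos: [385.3, -337.6, 71.5]
orientation: [2.188, 2.253, 0.0]
ft_force: [-0.2, -0.2, -3.3]
width: 53.6
grasp_force: 30.0
```

```bash
python3 - <<'E'
from h import *
pose()
grab('top','top1');s=grab('scene','scene1')
t=load('top1')
a=cv2.resize(t['image'][190:310,270:430],None,fx=4.9,fy=4.9,interpolation=cv2.INTER_CUBIC)
b=cv2.resize(s['image'][205:315,210:370],None,fx=4.9,fy=4.9,interpolation=cv2.INTER_CUBIC)
cv2.imwrite('pics/c4.png',a[:,:,::-1])
cv2.imwrite('pics/c5.png',b[:,:,::-1])
c=np.hstack([cv2.resize(s['image'][140:270,370:500],None,fx=4,fy=4,interpolation=cv2.INTER_CUBIC)]);cv2.imwrite('pics/c6.png',c[:,:,::-1])
E
```

```text
t 15.93 p [ 385.3 -337.6   71.5] ydir 1.67 z [ 0.001 -0.001 -1.   ] w 53.6 g 30.0 F [-0.2 -0.2 -3.3] q [-0.74  0.5   1.97  0.    0.68 -0.77]
```

View pics/c4.png

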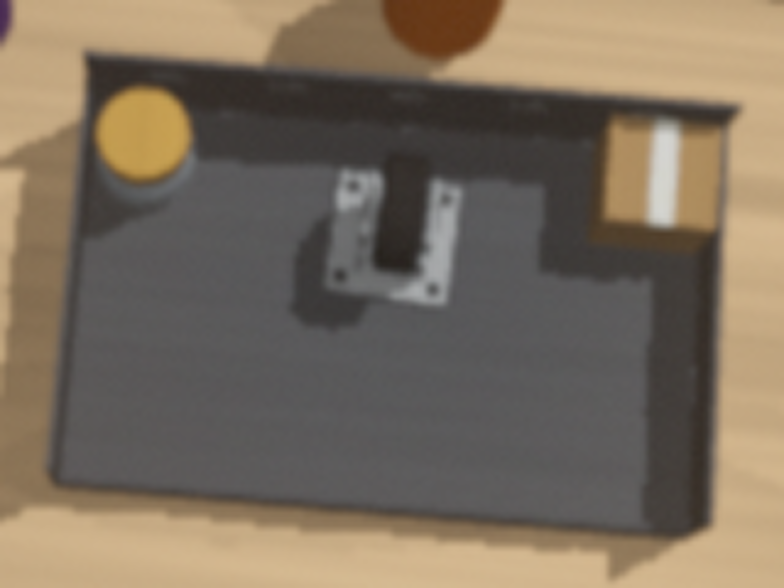

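View pics/c5.png

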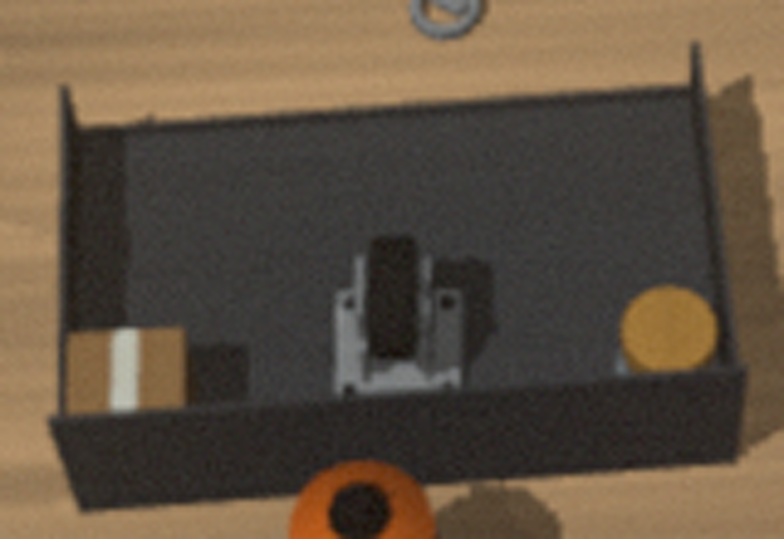

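View pics/c6.png

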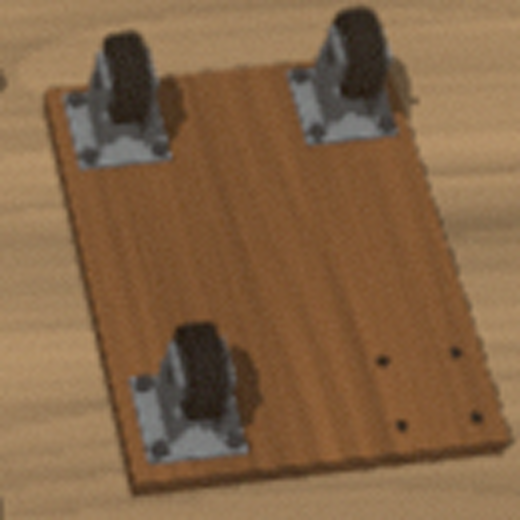

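c4 shows the shelf empty except for the caster, with its plate holes at (352,186), (447,198), (434,289) and (340,275); the carton and jar have not moved. c5 shows the caster with its two upper holes at (349,302) and (447,302). c6 shows the dolly holes at (382,361), (456,353), (477,418) and (402,426).

```bash
python3 - <<'E'
from h import *
t=load('top1');s=load('scene1')
f=lambda c,o,k:((c[0]+.5)/k-.5+o[0],(c[1]+.5)/k-.5+o[1])
T=lambda c:f(c,(270,190),4.9); S=lambda c:f(c,(210,205),4.9); D=lambda c:f(c,(370,140),4)
for L in ([(352,186),(447,198),(434,289),(340,275)],[(340,172),(463,185),(446,304),(326,289)]):
    h=np.array([at(t,*T(c),24)[:2] for c in L]);print(h.round(1).tolist(),h.mean(0)); e=(h[0]-h[3]+h[1]-h[2])/2; g=(h[0]-h[1]+h[3]-h[2])/2; print(np.degrees(np.arctan2(e[1],e[0])),np.degrees(np.arctan2(-g[0],g[1])),np.linalg.norm(e),np.linalg.norm(g))
for c in [(349,302),(447,302),(455,382),(349,388)]: print('caster s',at(s,*S(c),24).round(1))
h=np.array([at(s,*D(c),18)[:2] for c in [(382,361),(456,353),(477,418),(402,426)]]);print(h.round(1).tolist(),h.mean(0));e=(h[3]-h[0]+h[2]-h[1])/2;print(np.degrees(np.arctan2(e[1],e[0])))
pose()
E
```

```text
[[655.4, 12.6], [654.6, -28.6], [614.0, -26.6], [615.7, 13.9]] [634.95374129  -7.16551687]
-2.4320749266508503 -1.7986442881391251 40.163641151365375 40.87215435905349
[[661.1, 18.3], [661.1, -35.0], [608.1, -32.2], [609.0, 19.3]] [634.82220302  -7.39654971]
-2.0239133463972814 -0.49875122061338534 52.59870654754841 52.416908186678114
caster s [610.1 -29.3  24. ]
caster s [612.3  11.5  24. ]
caster s [649.6  13.6  24. ]
caster s [650.  -29.9  24. ]
[[540.8, 363.3], [538.1, 403.5], [578.4, 406.7], [581.0, 366.6]] [559.59320099 385.00545599]
4.644972142244979
t 16.03 p [ 385.2 -337.6   71.5] ydir 1.67 z [ 0.001 -0.001 -1.   ] w 53.2 g 30.0 F [ 0.9  0.  -3.8] q [-0.74  0.5   1.97  0.    0.68 -0.77]
```

Emit:
{"op": "servo_tool", "data": {"increments": [[0,0,-0.08,0,0,0,-1],[0,0,-0.08,0,0,0,0.25],[0,0,-0.08,0,0,0,0.35],[0,0,-0.08,0,0,0,0.4],[0,0,1,0,0,0,0.4],[0,0,3,0,0,0,0.4],[0,0,6,0,0,0,0.4],[0,0,9.5,0,0,0,0.4],[1,1.5,13,0,0,5,0.4],[24.8,33,13,0,0,86.3,0.4],[24.8,33,13,0,0,86.3,0.4],[24.8,33,13,0,0,86.3,0.4],[24.8,33,13,0,0,86.3,0.4],[24.8,33,13,0,0,86.3,0.4],[24.8,33,13,0,0,86.3,0.4],[24.8,33,13,0,0,86.3,0.4],[24.8,33,13,0,0,86.3,0.3],[24.8,33,13,0,0,86.3,0.3],[24.8,33,13,0,0,86.3,0.3],[24.8,33,13,0,0,86.3,0.3]]}}

```text
t: 17.7
ee_pos: [635.3, -3.6, 201.7]
orientation: [0.109, 3.137, 0.001]
ft_force: [-0.3, -0.1, 0.3]
width: 57.3
grasp_force: 0.0
```

Emit:
{"op": "servo_tool", "data": {"increments": [[0,0,0,0,0,0,0.3],[0,0,0,0,0,0,0.3],[0,0,0,0,0,0,0.3],[0,0,0,0,0,0,0.3]]}}

```text
t: 18.03
ee_pos: [632.3, -8.3, 201.0]
orientation: [0.131, 3.139, -0.0]
ft_force: [-1.0, -0.5, -0.1]
width: 57.0
grasp_force: 0.0
```

```bash
python3 - <<'E'
from h import *
pose()
E
```

```text
t 18.03 p [632.3  -8.3 201. ] ydir 85.22 z [ 0. -0. -1.] w 57.0 g 0.0 F [-1.  -0.5 -0.1] q [-0.03  0.46  1.63 -0.    1.05 -1.52]
```

Emit:
{"op": "servo_tool", "data": {"increments": [[0,0,-1,0,0,2.8,0.3],[0,0,-3.5,0,0,2.8,0.3],[0,0,-6.5,0,0,2.8,0.3],[0,0,-9.5,0,0,2.8,0.3],[0,0,-12,0,0,2.8,0.3],[0,0,-14,0,0,2.8,0.3],[0,0,-15.5,0,0,2.8,0.3],[0,0,-16.2,0,0,2.8,0.3],[0,0,-16.2,0,0,2.8,0.1],[0,0,-16.2,0,0,2.8,-0.1],[0,0,-16.2,0,0,2.8,-0.3],[0,0,-16.2,0,0,2.8,-1],[0,0,-16.2,0,0,2.8,-1],[0,0,-16.2,0,0,2.8,-1],[0,0,-16.2,0,0,2.8,-1],[0,0,-16.2,0,0,2.8,-1]]}}

```text
t: 19.37
ee_pos: [633.5, -7.4, 40.0]
orientation: [0.048, 3.139, -0.0]
ft_force: [-1.3, 1.6, 6.7]
width: 29.1
grasp_force: 30.0
```

```bash
python3 - <<'E'
from h import *
pose()
E
```

```text
t 19.37 p [633.5  -7.4  40. ] ydir 88.23 z [ 0.002 -0.    -1.   ] w 29.1 g 30.0 F [-1.3  1.6  6.7] q [-0.03  0.67  1.7   0.    0.77 -1.57]
```

Emit:
{"op": "servo_tool", "data": {"increments": [[0,0,0.5,0,0,0,-1],[0,0,1.5,0,0,0,-1],[0,0,3.5,0,0,0,-1],[0,0,6,0,0,0,-1],[-0.5,0.5,8.5,0,0,0,-1],[-1,2,10,0,0,0.5,-1],[-2,4,10,0,0,1,-1],[-3,7,10,0,0,2,-1],[-4,10,10,0,0,3,-1],[-5,13,10,0,0,4,-1],[-6,16,10,0,0,5,-1],[-7.1,19,10,0,0,6,-1],[-7.1,22,10,0,0,6.2,-1],[-7.1,25,10,0,0,6.2,-1],[-7.1,28,10,0,0,6.2,-1],[-7.1,31,10,0,0,6.2,-1],[-7.1,34,10,0,0,6.2,-1],[-7.1,36.5,9,0,0,6.2,-1],[-7.1,38.5,7.5,0,0,6.2,-1],[-7.1,39.4,6,0,0,6.2,-1]]}}

```text
t: 21.03
ee_pos: [561.9, 389.7, 99.5]
orientation: [-0.124, 3.137, 0.003]
ft_force: [0.6, 0.1, -3.0]
width: 29.3
grasp_force: 30.0
```

Emit:
{"op": "servo_tool", "data": {"increments": [[0,0,-1,0,0,0,-1],[0,0,-2.5,0,0,0,-1],[0,0,-4,0,0,0,-1],[0,0,-5,0,0,0,-1],[0,0,-5.5,0,0,0,-1],[0,0,-5.5,0,0,0,-1],[0,0,-5.5,0,0,0,-1]]}}

```text
t: 21.62
ee_pos: [562.0, 386.0, 43.6]
orientation: [0.12, -3.139, 0.0]
ft_force: [-0.0, -0.8, -1.7]
width: 28.9
grasp_force: 30.0
```

```bash
python3 - <<'E'
from h import *
pose()
E
```

```text
t 21.62 p [562.  386.   43.6] ydir 94.39 z [-0. -0. -1.] w 28.9 g 30.0 F [-0.  -0.8 -1.7] q [ 0.58  0.72  1.58 -0.    0.84 -1.06]
```

Emit:
{"op": "servo_tool", "data": {"increments": [[0.03,0.08,-0.2,0,0,0,-1],[0.03,0.08,-0.4,0,0,0,-1],[0.03,0.08,-0.5,0,0,0,-1],[0.03,0.08,-0.55,0,0,0,-1],[0.03,0.08,-0.55,0,0,0,-1],[0.03,0.08,-0.55,0,0,0,-1]]}}

```text
t: 22.12
ee_pos: [562.1, 387.4, 38.3]
orientation: [-0.122, 3.139, 0.0]
ft_force: [0.8, 1.1, -0.8]
width: 28.9
grasp_force: 30.0
```

```bash
python3 - <<'E'
from h import *
pose()
E
```

```text
t 22.12 p [562.1 387.4  38.3] ydir 94.44 z [ 0.  0. -1.] w 28.9 g 30.0 F [ 0.8  1.1 -0.8] q [ 0.59  0.73  1.58 -0.    0.83 -1.06]
```

Release, rise and back off toward the front so that the cameras can see.

Emit:
{"op": "servo_tool", "data": {"increments": [[0,0,0,0,0,0,-0.25],[0,0,0,0,0,0,-0.1],[0,0,0,0,0,0,0.1],[0,0,0,0,0,0,0.2],[0,0,1,0,0,0,0.2],[0,0,3,0,0,0,0.2],[0,0,6,0,0,0,0.2],[0,0,9.5,0,0,0,0.3],[0,0,13,0,0,0,0.4],[-1,-3,16,0,0,0,0.4],[-3,-7,16,0,0,0,0.4],[-6,-10,16,0,0,0,0.4],[-9,-13,16,0,0,0,0.4],[-12,-16,16,0,0,0,0.4],[-14,-19,16,0,0,0,0.4],[-15,-22,16,0,0,0,0.4]]}}

```text
t: 23.45
ee_pos: [408.5, 165.7, 198.5]
orientation: [0.123, -3.138, 0.001]
ft_force: [0.6, -0.8, 0.7]
width: 61.8
grasp_force: 0.0
```

```bash
python3 - <<'E'
from h import *
pose()
t=grab('top','top2');s=grab('scene','scene2')
a=cv2.resize(t['image'][225:370,120:250],None,fx=4,fy=4,interpolation=cv2.INTER_CUBIC)
b=cv2.resize(s['image'][140:270,370:500],None,fx=4,fy=4,interpolation=cv2.INTER_CUBIC)
m=np.zeros((600,800,3),np.uint8); 
x=cv2.resize(t['image'][225:300,125:245],None,fx=6.6,fy=6.6,interpolation=cv2.INTER_CUBIC)[:300,:800]
y=cv2.resize(s['image'][215:265,390:510],None,fx=6.6,fy=6.6,interpolation=cv2.INTER_CUBIC)[:300,:800]
x=cv2.resize(t['image'][227:272,125:245],None,fx=6.6,fy=6.6,interpolation=cv2.INTER_CUBIC)
m[:x.shape[0],:x.shape[1]]=x; m[300:300+y.shape[0],:y.shape[1]]=y[:300]
cv2.imwrite('pics/c7.png',m[:,:,::-1])
E
```

```text
t 23.45 p [408.5 165.7 198.5] ydir 94.5 z [-0.001 -0.    -1.   ] w 61.8 g 0.0 F [ 0.6 -0.8  0.7] q [ 0.36  0.19  2.04  0.    0.92 -1.29]
```

View pics/c7.png

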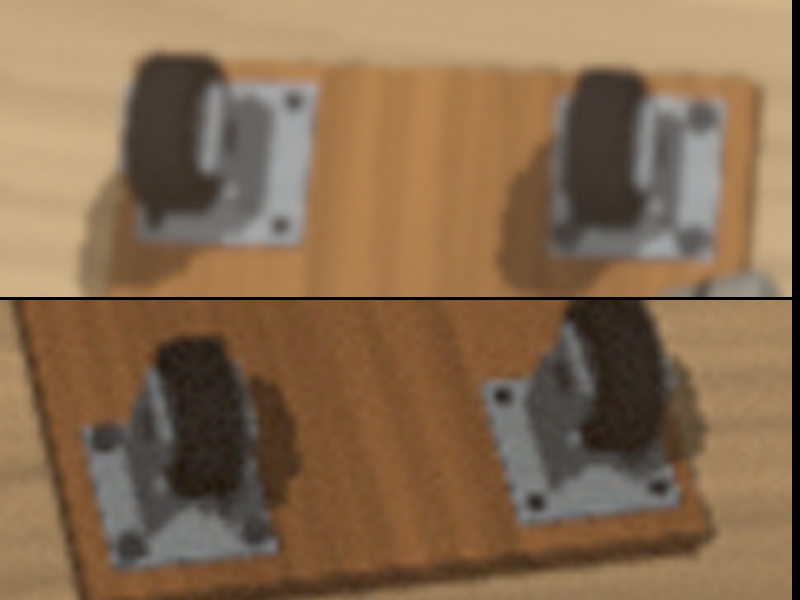

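In the upper half of c7 (top view) the placed caster is on the left, with plate holes at (294,101), (281,225) and (152,218). In the lower half (scene view) it is on the right, with holes at (502,397), (536,502) and (660,487).

```bash
python3 - <<'E'
from h import *
t=load('top2');s=load('scene2')
f=lambda c,o,k:((c[0]+.5)/k-.5+o[0],(c[1]+.5)/k-.5+o[1])
T=lambda c:f(c,(125,227),6.6); S=lambda c:f((c[0],c[1]-300),(390,215),6.6)
P=[at(t,*T(c),22)[:2] for c in [(294,101),(281,225),(152,218)]]; print('top',np.round(P,1).tolist(),((P[0]+P[2])/2).round(1),'ref 563.7 387.7', np.degrees(np.arctan2(*(P[0]-P[1])[::-1])))
C=[at(t,*T(c),22)[:2] for c in [(317,82),(301,245)]]; print(np.degrees(np.arctan2(*(C[0]-C[1])[::-1])))
P=[at(s,*S(c),22)[:2] for c in [(502,397),(536,502),(660,487)]]; print('sc',np.round(P,1).tolist(),((P[0]+P[2])/2).round(1),'ref 559.6 385.0', np.degrees(np.arctan2(*(P[1]-P[0])[::-1])))
C=[at(t,*T(c),22)[:2] for c in [(724,100),(711,260)]]; print('ref caster',np.degrees(np.arctan2(*(C[0]-C[1])[::-1])))
E
```

```text
top [[585.5, 369.4], [545.5, 366.4], [543.3, 407.2]] [564.4 388.3] ref 563.7 387.7 4.3348427020408895
4.619744120287443
sc [[541.8, 363.4], [581.1, 367.1], [577.8, 407.3]] [559.8 385.3] ref 559.6 385.0 5.485130453941519
ref caster 3.8719200644901925
```

Emit:
{"op": "servo_tool", "data": {"increments": [[0,0,0,0,0,0,0.4],[-0.2,-2,0.5,0,0,-3,0.4],[-0.5,-5,0.5,0,0,-9,0.4],[-2.7,-50.5,0.5,0,0,-92.8,0.4],[-2.7,-50.5,0.5,0,0,-92.8,0.4],[-2.7,-50.5,0.5,0,0,-92.8,0.4],[-2.7,-50.5,0.5,0,0,-92.8,0.4],[-2.7,-50.5,0.5,0,0,-92.8,0.4],[-2.7,-50.5,0.5,0,0,-92.8,0.4],[-2.7,-50.5,0.5,0,0,-92.8,0.4],[-2.7,-50.5,0.5,0,0,-92.8,0.4],[-2.7,-50.5,0.5,0,0,-92.8,0.4],[-2.7,-50.5,0.5,0,0,-92.8,0.4],[-2.7,-50.5,0.5,0,0,-92.8,0.4],[-2.7,-50.5,0.5,0,0,-92.8,0.4],[-2.7,-50.5,0.5,0,0,-92.8,0.4],[-2.7,-50.5,0.5,0,0,-92.8,0.4],[-2.7,-50.5,0.5,0,0,-92.8,0.4],[-2.7,-50.5,0.5,0,0,-92.8,0.4],[-2.7,-50.5,0.5,0,0,-92.8,0.4]]}}

```text
t: 25.22
ee_pos: [385.5, -336.7, 203.3]
orientation: [2.186, 2.256, 0.0]
ft_force: [-0.4, -0.4, 0.6]
width: 61.5
grasp_force: 0.0
```

Emit:
{"op": "servo_tool", "data": {"increments": [[0,0,0,0,0,0,0.4],[0,0,0,0,0,0,0.4],[0,0,0,0,0,0,0.4]]}}

```text
t: 25.47
ee_pos: [385.2, -337.4, 203.3]
orientation: [2.188, 2.254, 0.0]
ft_force: [0.5, 0.3, -0.4]
width: 61.5
grasp_force: 0.0
```

```bash
python3 - <<'E'
from h import *
pose()
grab('top','top3')
s=grab('scene','scene3')
E
```

```text
t 25.47 p [ 385.2 -337.4  203.3] ydir 1.68 z [ 0. -0. -1.] w 61.5 g 0.0 F [ 0.5  0.3 -0.4] q [-0.74  0.28  1.89  0.    0.96 -0.77]
```

View pics/scene3.png

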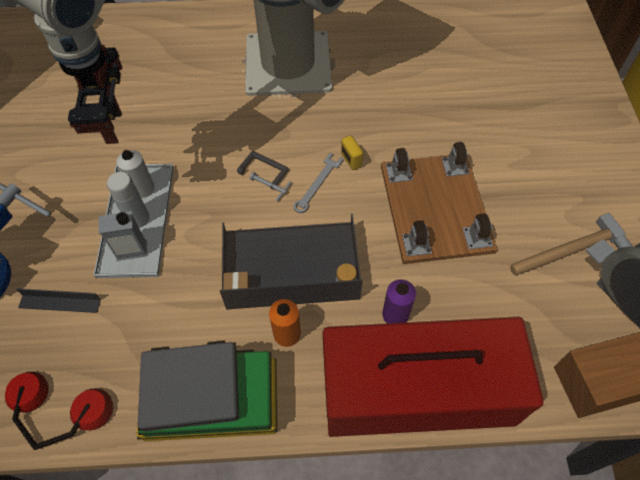

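All three containers stand upright on the tray, at (137,175), (128,200) and (123,238), and the caster is in line at the dolly corner (481,232). Next I grasp the bottle.

Emit:
{"op": "servo_tool", "data": {"increments": [[0,0,-1,0,0,0,0.4],[0,0,-3.5,0,0,0,0.4],[0,0,-6,0,0,0,0.4],[0,0,-9,0,0,0,0.4],[0,0,-11.5,0,0,0,0.4],[0,0,-12.8,0,0,0,0.4],[0,0,-13.2,0,0,0,0.4],[0,0,-13.2,0,0,0,0.3],[0,0,-13.2,0,0,0,0.25],[0,0,-13.2,0,0,0,-1],[0,0,-13.2,0,0,0,-1],[0,0,-13.2,0,0,0,-1],[0,0,-13.2,0,0,0,-1],[0,0,-13.2,0,0,0,-1]]}}

```text
t: 26.73
ee_pos: [385.3, -337.9, 71.7]
orientation: [2.189, 2.252, 0.0]
ft_force: [-1.1, 0.2, 1.2]
width: 53.4
grasp_force: 30.0
```

```bash
python3 - <<'E'
from h import *
pose()
E
```

```text
t 26.73 p [ 385.3 -337.9   71.7] ydir 1.63 z [ 0.001 -0.001 -1.   ] w 53.4 g 30.0 F [-1.1  0.2  1.2] q [-0.74  0.5   1.97 -0.    0.68 -0.77]
```

Emit:
{"op": "servo_tool", "data": {"increments": [[0,0,0.5,0,0,0,-1],[0,0,1.5,0,0,0,-1],[0,0,3.5,0,0,0,-1],[0,0.5,6,0,0,0,-1],[0,2,8.5,0,0,0,-1],[0,4,10.5,0,0,0,-1],[0,6.5,11,0,0,0,-1],[0,9,11,0,0,0,-1],[0,12,11,0,0,0,-1],[0,15,11,0,0,0,-1],[1,18,11,0,0,0,-1],[3,20.5,11,0,0,0,-1],[5,23,11,0,0,0,-1],[7,25.5,11,0,0,0,-1],[9,28,11,0,0,0,-1],[11,30.5,11,0,0,0,-1],[13,33,11,0,0,0,-1],[15,35.5,11,0,0,0,-1],[17,37.5,11,0,0,0,-1],[19,39,11,0,0,0,-1]]}}

```text
t: 28.4
ee_pos: [575.7, 54.4, 182.0]
orientation: [-2.188, -2.254, -0.001]
ft_force: [-0.0, 0.8, -3.4]
width: 53.4
grasp_force: 30.0
```

Emit:
{"op": "servo_tool", "data": {"increments": [[1.5,0.6,0,0,0,0,-1],[2.3,0.9,-1,0,0,0,-1],[2.3,0.9,-3,0,0,0,-1],[2.3,0.9,-5.5,0,0,0,-1],[2.3,0.9,-7.5,0,0,0,-1],[2.3,0.9,-8.5,0,0,0,-1],[2.3,0.9,-8.7,0,0,0,-1],[2.3,0.9,-8.7,0,0,0,-1],[2.3,0.9,-8.7,0,0,0,-1]]}}

```text
t: 29.15
ee_pos: [598.7, 61.2, 95.1]
orientation: [2.189, 2.252, 0.002]
ft_force: [0.7, -0.2, -3.0]
width: 53.6
grasp_force: 30.0
```

```bash
python3 - <<'E'
from h import *
pose()
E
```

```text
t 29.15 p [598.7  61.2  95.1] ydir 1.62 z [ 0.001  0.    -1.   ] w 53.6 g 30.0 F [ 0.7 -0.2 -3. ] q [ 0.08  0.56  1.76 -0.    0.82  0.05]
```

Emit:
{"op": "servo_tool", "data": {"increments": [[-0.05,0.03,-0.3,0,0,0,-1],[-0.05,0.03,-0.5,0,0,0,-1],[-0.05,0.03,-0.6,0,0,0,-1],[-0.05,0.03,-0.65,0,0,0,-1],[-0.05,0.03,-0.65,0,0,0,-1],[-0.05,0.03,-0.65,0,0,0,-1]]}}

```text
t: 29.65
ee_pos: [597.9, 61.7, 88.7]
orientation: [2.189, 2.252, 0.001]
ft_force: [-2.6, -0.3, 5.9]
width: 53.6
grasp_force: 30.0
```

```bash
python3 - <<'E'
from h import *
pose()
E
```

```text
t 29.65 p [597.9  61.7  88.7] ydir 1.64 z [ 0.001  0.    -1.   ] w 53.6 g 30.0 F [-2.6 -0.3  5.9] q [0.08 0.57 1.76 0.   0.81 0.05]
```

Emit:
{"op": "servo_tool", "data": {"increments": [[0,0,0.05,0,0,0,0.25],[0,0,0.05,0,0,0,0.35],[0,0,0.05,0,0,0,0.4],[0,0,1,0,0,0,0.4],[0,0,3,0,0,0,0.4],[0,0,6,0,0,0,0.4],[0,0,9.5,0,0,0,0.4],[-0.5,-2,12,0,0,0,0.4],[-13.25,-40.2,12,0,0,0,0.4],[-13.25,-40.2,12,0,0,0,0.4],[-13.25,-40.2,12,0,0,0,0.4],[-13.25,-40.2,12,0,0,0,0.4],[-13.25,-40.2,12,0,0,0,0.4],[-13.25,-40.2,12,0,0,0,0.4],[-13.25,-40.2,12,0,0,0,0.4],[-13.25,-40.2,12,0,0,0,0.4],[-13.25,-40.2,12,0,0,0,0.4],[-13.25,-40.2,12,0,0,0,0.4],[-13.25,-40.2,12,0,0,0,0.4],[-13.25,-40.2,12,0,0,0,0.4]]}}

```text
t: 31.32
ee_pos: [464.5, -341.6, 208.1]
orientation: [2.193, 2.249, 0.0]
ft_force: [0.1, 0.3, -1.0]
width: 61.4
grasp_force: 0.0
```

Emit:
{"op": "servo_tool", "data": {"increments": [[0,0,0,0,0,0,0.4],[0,0,0,0,0,0,0.4],[0,0,0,0,0,0,0.4],[0,0,-1,0,0,0,0.4],[0,0,-3,0,0,0,0.4]]}}

```text
t: 31.73
ee_pos: [466.9, -340.5, 179.1]
orientation: [2.184, 2.251, 0.001]
ft_force: [0.9, -0.1, -0.2]
width: 61.4
grasp_force: 0.0
```

```bash
python3 - <<'E'
from h import *
pose()
E
```

```text
t 31.73 p [ 466.9 -340.5  179.1] ydir 1.72 z [ 0.004 -0.003 -1.   ] w 61.4 g 0.0 F [ 0.9 -0.1 -0.2] q [-0.65  0.41  1.77  0.    0.96 -0.68]
```

Descend to actual z of about 73.

Emit:
{"op": "servo_tool", "data": {"increments": [[0,0,-2.5,0,0,0,0.4],[0,0,-5,0,0,0,0.4],[0,0,-7.5,0,0,0,0.4],[0,0,-9.5,0,0,0,0.4],[0,0,-10.3,0,0,0,0.4],[0,0,-10.6,0,0,0,0.4],[0,0,-10.6,0,0,0,0.3],[0,0,-10.6,0,0,0,0.2],[0,0,-10.6,0,0,0,-1],[0,0,-10.6,0,0,0,-1],[0,0,-10.6,0,0,0,-1],[0,0,-10.6,0,0,0,-1],[0,0,-10.6,0,0,0,-1]]}}

```text
t: 32.82
ee_pos: [465.6, -340.8, 72.7]
orientation: [2.188, 2.252, 0.0]
ft_force: [-1.0, 0.8, 7.2]
width: 51.4
grasp_force: 30.0
```

```bash
python3 - <<'E'
from h import *
pose()
E
```

```text
t 32.82 p [ 465.6 -340.8   72.7] ydir 1.63 z [ 0.001 -0.001 -1.   ] w 51.4 g 30.0 F [-1.   0.8  7.2] q [-0.65  0.56  1.82  0.    0.75 -0.68]
```

Emit:
{"op": "servo_tool", "data": {"increments": [[0,0,0.5,0,0,0,-1],[0,0,1.5,0,0,0,-1],[0,0,3.5,0,0,0,-1],[-0.3,0.5,6,0,0,0,-1],[-0.5,2,8.5,0,0,0,-1],[-0.5,4,10.5,0,0,0,-1],[-0.5,6.5,10.5,0,0,0,-1],[-0.5,9,10.5,0,0,0,-1],[-0.5,12,10.5,0,0,0,-1],[0,14.5,10.5,0,0,0,-1],[1,17,10.5,0,0,0,-1],[2.5,19,10.5,0,0,0,-1],[4.5,21,10.5,0,0,0,-1],[6.5,22.5,10.5,0,0,0,-1],[8.5,24,10.5,0,0,0,-1],[10.5,25,10.5,0,0,0,-1],[12.2,26,10.5,0,0,0,-1],[13.4,26.4,10,0,0,0,-1],[13.4,26.4,8,0,0,0,-1],[13.4,26.4,6,0,0,0,-1]]}}

```text
t: 34.48
ee_pos: [600.3, -76.3, 132.0]
orientation: [2.187, 2.252, 0.002]
ft_force: [-0.9, -0.3, -3.3]
width: 51.0
grasp_force: 30.0
```

Emit:
{"op": "servo_tool", "data": {"increments": [[0,0,-1.5,0,0,0,-1],[0,0,-3,0,0,0,-1],[0,0,-3.6,0,0,0,-1],[0,0,-3.7,0,0,0,-1],[0,0,-3.7,0,0,0,-1],[0,0,-3.7,0,0,0,-1]]}}

```text
t: 34.98
ee_pos: [599.5, -76.6, 95.5]
orientation: [2.189, 2.252, 0.001]
ft_force: [-0.1, 0.6, -3.3]
width: 51.3
grasp_force: 30.0
```

```bash
python3 - <<'E'
from h import *
pose()
E
```

```text
t 34.98 p [599.5 -76.6  95.5] ydir 1.62 z [ 0.001 -0.    -1.   ] w 51.3 g 30.0 F [-0.1  0.6 -3.3] q [-0.15  0.56  1.75 -0.    0.83 -0.18]
```

Emit:
{"op": "servo_tool", "data": {"increments": [[0,0,-0.3,0,0,0,-1],[0,0,-0.5,0,0,0,-1],[0,0,-0.58,0,0,0,-1],[0,0,-0.6,0,0,0,-1],[0,0,-0.6,0,0,0,-1]]}}

```text
t: 35.4
ee_pos: [599.4, -76.4, 89.7]
orientation: [2.189, 2.252, 0.001]
ft_force: [-0.9, 0.3, 5.2]
width: 50.9
grasp_force: 30.0
```

```bash
python3 - <<'E'
from h import *
pose()
E
```

```text
t 35.4 p [599.4 -76.4  89.7] ydir 1.64 z [ 0.001 -0.    -1.   ] w 50.9 g 30.0 F [-0.9  0.3  5.2] q [-0.15  0.57  1.76 -0.    0.82 -0.18]
```

Emit:
{"op": "servo_tool", "data": {"increments": [[0,0,0.05,0,0,0,0.2],[0,0,0.05,0,0,0,0.3],[0,0,0.05,0,0,0,0.4],[0,0,1,0,0,0,0.4],[0,0,3,0,0,0,0.4],[0,0,6,0,0,0,0.4],[0,0,9.5,0,0,0,0.4],[-0.5,-2,12,0,0,1,0.4],[-5.4,-26.7,12,0,0,6,0.4],[-5.4,-26.7,12,0,0,6,0.4],[-5.4,-26.7,12,0,0,6,0.4],[-5.4,-26.7,12,0,0,6,0.4],[-5.4,-26.7,12,0,0,6,0.4],[-5.4,-26.7,12,0,0,6,0.4],[-5.4,-26.7,12,0,0,6,0.4],[-5.4,-26.7,12,0,0,6,0.4],[-5.4,-26.7,12,0,0,6,0.4],[-5.4,-26.7,12,0,0,6,0.4],[-5.4,-26.7,12,0,0,6,0.4]]}}

```text
t: 36.98
ee_pos: [545.5, -341.8, 208.8]
orientation: [-2.066, -2.366, -0.0]
ft_force: [0.1, 0.4, -0.0]
width: 61.5
grasp_force: 0.0
```

Emit:
{"op": "servo_tool", "data": {"increments": [[0,0,-1,0,0,0,0.4],[0,0,-3.5,0,0,0,0.4],[0,0,-6,0,0,0,0.4],[0,0,-6,0,0,0,0.4]]}}

```text
t: 37.32
ee_pos: [542.6, -340.5, 143.5]
orientation: [-2.062, -2.36, 0.002]
ft_force: [-0.3, 0.9, -0.6]
width: 61.2
grasp_force: 0.0
```

```bash
python3 - <<'E'
from h import *
pose()
E
```

```text
t 37.32 p [ 542.6 -340.5  143.5] ydir 7.71 z [-0.007  0.005 -1.   ] w 61.2 g 0.0 F [-0.3  0.9 -0.6] q [-0.58  0.54  1.64  0.    0.97 -0.71]
```

Emit:
{"op": "servo_tool", "data": {"increments": [[0,0,0,0,0,0,0.4],[0,0,0,0,0,0,0.4],[0,0,0,0,0,0,0.4],[0,0,0,0,0,0,0.4]]}}

```text
t: 37.65
ee_pos: [545.9, -343.8, 150.2]
orientation: [2.067, 2.363, 0.001]
ft_force: [-0.3, -0.7, 0.7]
width: 61.8
grasp_force: 0.0
```

Descend to z of about 81 and grip.

Emit:
{"op": "servo_tool", "data": {"increments": [[0,0,-1,0,0,0,0.4],[0,0,-3,0,0,0,0.4],[0,0,-5,0,0,0,0.4],[0,0,-6.5,0,0,0,0.4],[-0.05,0,-7,0,0,0,0.4],[-0.05,0,-7,0,0,0,0.2],[-0.05,0,-7,0,0,0,0],[-0.05,0,-7,0,0,0,-1],[-0.05,0,-7,0,0,0,-1],[-0.05,0,-7,0,0,0,-1],[-0.05,0,-7,0,0,0,-1],[-0.05,0,-7,0,0,0,-1]]}}

```text
t: 38.65
ee_pos: [545.4, -343.9, 79.8]
orientation: [2.067, 2.363, 0.001]
ft_force: [0.1, 0.5, 6.6]
width: 39.3
grasp_force: 30.0
```

```bash
python3 - <<'E'
from h import *
pose()
E
```

```text
t 38.65 p [ 545.4 -343.9   79.8] ydir 7.63 z [ 0.002 -0.001 -1.   ] w 39.3 g 30.0 F [0.1 0.5 6.6] q [-0.58  0.63  1.66  0.    0.85 -0.71]
```

Emit:
{"op": "servo_tool", "data": {"increments": [[0,0,0.5,0,0,0,-1],[0,0,1.5,0,0,0,-1],[0,0,3.5,0,0,0,-1],[0,0.5,6,0,0,0,-1],[-0.5,2,8.5,0,0,0,-1],[-1.5,4,10.5,0,0,0,-1],[-3,6.5,10.5,0,0,0,-1],[-4.5,9,10.5,0,0,0,-1],[-6,12,10.5,0,0,0,-1],[-7,15,10.5,0,0,0,-1],[-7,18,10.5,0,0,0,-1],[-7,21,10.5,0,0,0,-1],[-7,24,10.5,0,0,0,-1],[-7,27,10.5,0,0,0,-1],[-7,29.5,10.5,0,0,0,-1],[-6.5,31.5,10.5,0,0,0,-1],[-5,32.8,10.5,0,0,0,-1],[-3,33.15,10.5,0,0,0,-1],[-1,33.15,10.5,0,0,0,-1],[1,33.15,10,0,0,0,-1]]}}

```text
t: 40.32
ee_pos: [555.3, -11.2, 179.7]
orientation: [2.067, 2.365, 0.001]
ft_force: [1.0, -0.3, -3.7]
width: 39.2
grasp_force: 30.0
```

Emit:
{"op": "servo_tool", "data": {"increments": [[1,0,-0.5,0,0,0,-1],[1.38,0,-2,0,0,0,-1],[1.38,0,-4,0,0,0,-1],[1.38,0,-6,0,0,0,-1],[1.38,0,-7.3,0,0,0,-1],[1.38,0,-7.7,0,0,0,-1],[1.38,0,-7.7,0,0,0,-1],[1.38,0,-7.7,0,0,0,-1]]}}

```text
t: 40.98
ee_pos: [568.2, -12.0, 102.0]
orientation: [-2.069, -2.364, 0.0]
ft_force: [0.4, -0.3, -3.8]
width: 39.3
grasp_force: 30.0
```

```bash
python3 - <<'E'
from h import *
pose()
E
```

```text
t 40.98 p [568.2 -12.  102. ] ydir 7.62 z [-0. -0. -1.] w 39.3 g 30.0 F [ 0.4 -0.3 -3.8] q [-0.04  0.51  1.83 -0.    0.8  -0.18]
```

Emit:
{"op": "servo_tool", "data": {"increments": [[0.05,-0.03,-0.3,0,0,0,-1],[0.05,-0.03,-0.45,0,0,0,-1],[0.05,-0.03,-0.52,0,0,0,-1],[0.05,-0.03,-0.52,0,0,0,-1],[0.05,-0.03,-0.52,0,0,0,-1]]}}

```text
t: 41.4
ee_pos: [569.2, -12.2, 96.9]
orientation: [2.068, 2.364, 0.001]
ft_force: [-0.1, -0.5, -2.6]
width: 39.4
grasp_force: 30.0
```

```bash
python3 - <<'E'
from h import *
pose()
E
```

```text
t 41.4 p [569.2 -12.2  96.9] ydir 7.63 z [ 0.001 -0.    -1.   ] w 39.4 g 30.0 F [-0.1 -0.5 -2.6] q [-0.04  0.52  1.83 -0.    0.79 -0.18]
```

Seated. Release, lift and back off clear, then compare with the start.

Emit:
{"op": "servo_tool", "data": {"increments": [[0,0,-0.05,0,0,0,-0.05],[0,0,-0.05,0,0,0,0.1],[0,0,-0.05,0,0,0,0.3],[0,0,-0.05,0,0,0,0.4],[0,0,1,0,0,0,0.4],[0,0,3,0,0,0,0.4],[0,0,6,0,0,0,0.4],[0,0,9.5,0,0,0,0.4],[0,0,12,0,0,0,0.4],[-2,-3,13,0,0,0,0.4],[-5,-6,13,0,0,0,0.4],[-8,-9,13,0,0,0,0.4],[-11,-13,13,0,0,0,0.4],[-14,-17,13,0,0,0,0.4],[-15,-21,13,0,0,0,0.4],[-15,-24,13,0,0,0,0.4],[-15,-26,13,0,0,0,0.4],[-15,-26,13,0,0,0,0.4],[-15,-26,13,0,0,0,0.4]]}}

```text
t: 42.98
ee_pos: [418.6, -273.2, 227.1]
orientation: [2.072, 2.361, 0.0]
ft_force: [-0.2, -0.1, -0.3]
width: 61.4
grasp_force: 0.0
```

```bash
python3 - <<'E'
from h import *
pose()
t=grab('top','top4');s=grab('scene','scene4')
t0=load('top0');s0=load('scene0')
def cr(a,b): return cv2.resize(a['image'][190:310,270:430],None,fx=2.5,fy=2.5,interpolation=cv2.INTER_CUBIC),cv2.resize(b['image'][195:315,210:370],None,fx=2.5,fy=2.5,interpolation=cv2.INTER_CUBIC)
m=np.vstack([np.hstack(cr(t0,s0)),np.hstack(cr(t,s))]); cv2.imwrite('pics/c8.png',m[:,:,::-1])
for x,y,sl in((t0,t,np.s_[190:310,270:430]),(s0,s,np.s_[195:315,210:370])):
    a=cv2.cvtColor(x['image'][sl],7).astype(np.float32);b=cv2.cvtColor(y['image'][sl],7).astype(np.float32); print(np.abs(a-b).mean())
# per-object shift (px) by phase correlation on tops
for n,a,b,pts in(('top',t0,t,dict(b=(316,239),a=(392,244),t=(353,259))),('sc',s0,s,dict(b=(324,230),a=(250,228),t=(290,216)))):
    for k,(u,v) in pts.items():
        g=[cv2.cvtColor(np.ascontiguousarray(i['image'][v-16:v+16,u-16:u+16]),7).astype(np.float32) for i in(a,b)]
        print(n,k,np.round(cv2.phaseCorrelate(*g,cv2.createHanningWindow((32,32),5)),2) if 0 else cv2.phaseCorrelate(*g,cv2.createHanningWindow((32,32),5)))
E
```

```text
t 42.98 p [ 418.6 -273.2  227.1] ydir 7.47 z [ 0.001 -0.    -1.   ] w 61.4 g 0.0 F [-0.2 -0.1 -0.3] q [-0.6   0.23  1.9   0.    1.01 -0.73]
3.9127083
5.3846354
top b ((-0.6276832642900239, 0.6889911661761587), 1.0463024755008519)
top a ((-0.2667521646196178, 0.2714648929696857), 0.9553746599704027)
top t ((-0.16870417345459288, 0.48063116958216057), 0.8874685326591134)
sc b ((0.5230088096970018, -0.47462678857810303), 0.9619262418709695)
sc a ((0.2614223570384304, -0.18179544227265865), 0.9807081539183855)
sc t ((0.00808639548438883, -0.10240031021337259), 0.9808307304047048)
```

View pics/c8.png

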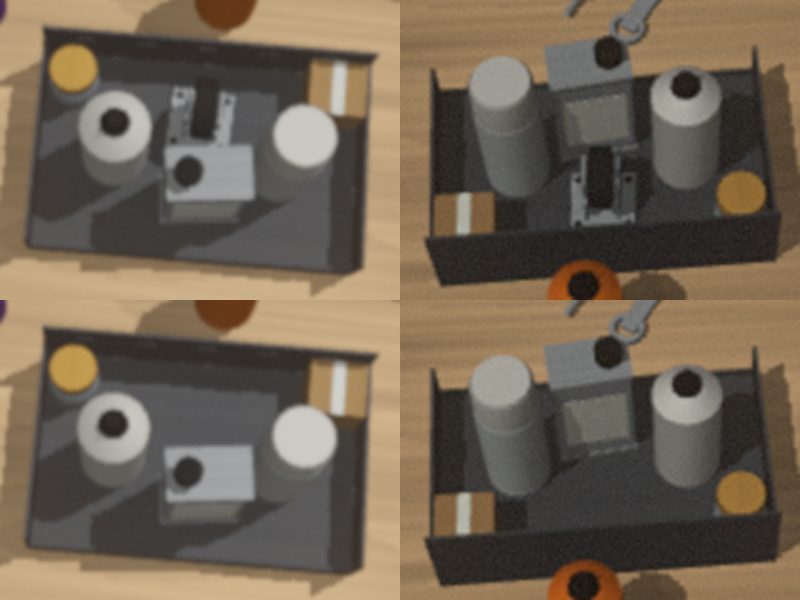

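View pics/top4.png

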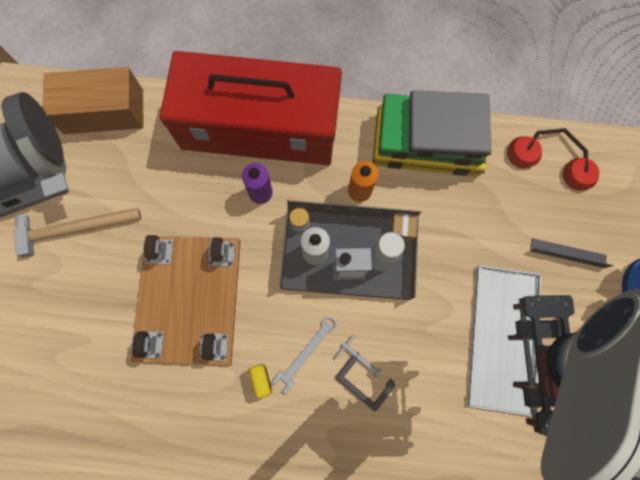

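The pictures match the start: the tin and aerosol are within about 1 mm of where they stood and the bottle within about 2 mm. The caster at top (158,250) is in line with the other wheels, the carton and jar are unmoved, and the gripper is clear.

```bash
python3 -c "
from workcell import ctrl
print(ctrl.close_job())"
```

```text
the job is handed in; nothing more can be done
None
```

The job is done and handed in at about 43 s: the caster sits plate down within about 1 mm of the empty corner's bolt holes, in line with the other wheels, and the spray can, tin and bottle stand upright within about 2 mm of where they started, with the carton and jar untouched.

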